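# Hang the print scraper between its neighbours on the hook rack

## Task

Lift the orange-handled scraper out of its grey caddy and hang it on the empty hook (orange bracket) between the neighbouring tools, handle up and blade parallel to the rack's rail. Hold it a little high so that its collar clears the upturned lip, slide its neck into the hook past the sprung gate and on, gently, until you feel the back of the slot, never pressing hard (stay well below 25 N); then lower it until the collar seats behind the lip, with the gate shut in front of the neck, and let go. Do not knock or shift the tools hanging beside it.

Things in the scene. Friction and masses are not known exactly. Their poses are not given: they have to be found in the camera images.
- scraper_grip (a point): Scraper, 180 mm tall, 0.13 to 0.24 kg, standing upright in the caddy, loose by about 2 mm. Point: centre of its orange and black handle, a bar 18 mm (x) by 24 mm (y) by 64 mm (z, up): grip it from above across the 18 mm. Front and back are alike. At 82 to 148 mm below this point is the steel blade, 4 mm (x) by 44 mm (y).
- scraper_collar (a point): The scraper's collar, a black disc 28 mm across and 6 mm thick under the handle. Point: centre of its flat underside, on the tool's axis, 38 mm below the handle's centre; axes as the handle's. Below it the neck, a round steel rod 9 mm across, runs 44 mm down to a ferrule 7 x 22 mm and the blade.
- caddy: Fixed grey caddy block, 100 (x) x 90 (y) x 70 mm high, origin at the centre of its underside on the table. In its top centre is the well in which the blade stands: 7 mm (x) by 47 mm (y), 62 mm deep. Lift the scraper at least 80 mm straight up to clear it.
- hook_free: The empty hook's orange bracket, fixed on the rack's rail. Origin: on the rail's front face, level with the flat upper side of the hook's two prongs (175 mm above the table), midway between them. -x points out towards the robot (slide tools in along +x), y along the rail, z up. The slot between the prongs is 13 mm wide, centred on y = 0; its flared mouth is 28 mm.
- hook_home (a point): Middle of where the neck's axis can lie when home against the slot's back, level with the prongs' upper side, 62 mm before the rail. The fork telescopes and is clamped, unmeasured, anywhere within 12 mm either way in x: feel for it; it does not give. Lips 16 to 24 mm before the true home axis stand 8 mm above the prongs; the tips end 44 mm before it. Collar's play behind the lips: 2 mm.
- gate (a joint): Sprung orange gate across the slot, 10 to 18 mm below the prongs' upper side, 24 mm before (nearer the robot than) the true home axis. 0 = shut, up to 1.5 rad as the neck pushes it inwards with about 2 to 5 N over some 25 mm; it springs shut when the neck is home. Below the prongs the slot's back wall is 22 mm tall; above it, nothing stands behind.
- brush_mid (a point): A neighbour: brass brush with wooden handle, hanging on a black-bracket hook; point on its axis 30 mm above its collar's underside. Hooks are 58 mm apart. Neighbours' handles end at most 62 mm above their hooks' prongs; their lower parts are at most 28 mm wide along the rail.
- driver_mid (a point): A neighbour: T-handle nozzle driver (red bar handle 54 mm along the rail, its top 52 mm above the prongs), hanging; point on its axis 30 mm above its collar's underside.
- reamer_mid (a point): A neighbour: blue-handled deburring tool, handle 20 mm across, hanging; point on its axis 30 mm above its collar's underside.
Not all that is in view belongs to the job. Leave any purple look-alike of the part that bears scraper_grip alone. What is shaped like the caddy but pink is not meant.

How it is judged:
By the outcome, as a careful person would: the job done as asked, in the order asked, and still so for the second after the job is handed in, with the robot touching nothing.
It also fails if it takes over 45 s, if anything falls off the work surface, if the arm or the gripper's body presses on something with over 40 N, if the wrist force passes 120 N, or if a joint passes its speed limit or range.

## Robot

A 6-joint arm with a two-finger parallel gripper is mounted at the origin on the work surface. World frame = base frame: x ahead of the robot, y to its left, z up, the work surface at z = 0. Lengths are in m, angles in rad, forces in N, time in s.
With the tool pointing down it reaches from about 0.35 to 0.975 m from the base axis. Payload 4.9 kg.
Tool frame: the origin (TCP) lies on the centre line of the jaws, within the pads' length; the fingertips stand 17 mm ahead of it and the grasp point (between the pads) lies 2 mm behind it; x points along the fingers, y is the direction in which the jaws open and shut, and the axes are right-handed (so a half turn about x gives the same grasp; the last joint's range is limited). The gripper opens to 85 mm and grips with 20 to 120 N. Pads are 22 mm wide; open, the fingers measure 114 mm over their backs; the gripper's body (76 mm by 85 mm) begins 54 mm behind the grasp point. The pads swing forward as they close: fully open they stand 13 mm farther back than shut.
Start: joints at [1.225, 0.053, 1.613, -0, 1.476, -0.119], TCP at [0.141, 0.609, 0.248] pointing down, gripper open.
Joint ranges: [-3.01, 3.01], [-1.01, 2.22], [0.06, 2.58], [-1.02, 4.17], [0.09, 2.62], [-3.14, 3.14]. Speed limits (rad/s): [2.57, 2.57, 3.14, 3.14, 3.14, 3.14].

## Interface

Orientations are given as a unit quaternion [w, x, y, z].
In Python, from plant import status, viewer, manip gives the robot as it stands.
- The arm moves only by the tool drive_tool, never from a script. Its argument "plan" is a list of rows, each a list of 4 numbers: the shift along the tool's x, y, z in m, then the turn about the tool's x in units of 8 degrees (1.0 is 8 degrees). A call has 1 to 12 rows; each row is the pose to reach, as a shift and turn from the pose commanded when the call began, along the tool's axes at that moment; what a row does not reach only later rows make up. A row lasts 1/10 s, in which the tool goes at most 50 mm and 8.59 degrees, less where a joint would pass 70% of its speed; a pose out of reach is approached as far as the arm can. A call with a gripper value outside its range is refused whole. "fingers" is the finger opening in m, from 0 to 0.0854, set as the call begins (left out, the last holds). The fingers move at their own pace and stop on an object; the grip force is fixed at half the most. Time passes only in rows, so rows that repeat a pose let the fingers close. It gives the time, the measured TCP pose, the force and the opening at its end, in the units of the state.
- status.state(): the state, without advancing time (a new reading comes with each control period).
- viewer.grab_frame(name): name is "scene" or "top" or "wrist"; returns the picture (400x640x3 uint8, blue, green, red); there is no depth.
- viewer.calibration(name): a dict with "vfov" (degrees; the focal length in pixels is half the picture's height over the tangent of half this angle, whatever the lens; pixels are square), "cx", "cy" (the principal point, pixels), "k1" (the pictures are not rectified: a ray, as slopes to the right and down, at radius r is drawn at 1 + k1 r^2 times it, then the intrinsics apply), "rvec" (rotation vector, rad) and "tvec" (3), from world to camera coordinates, as OpenCV has them. Camera axes: x right, y down, z forward; pixel columns grow to the right and rows downward; lengths in m; the calibration is good to about 2 mm. A picture is of the moment at which its call begins: read the wrist's pose just before it. calibration takes no time and is no camera call; for the wrist camera it gives the pose at the moment of the call.
- manip.job_done(): hands the job in, once; it reports no verdict.
The state is a dict: "time": time; "joint_pos": joint angles; "joint_vel": joint speeds; "joint_efforts": joint torques, N m; "tool_pos": TCP position; "tool_rot": TCP orientation; "contact_force": force on the tool from outside, world axes, zero at the start; "ft_torque": the same for the moment, N m; "gripper_width": opening from 0.0 (shut) to 1.0 (fully open).
Only numpy, scipy, OpenCV 4.12 (cv2) and the standard library are available. Lean on these libraries where they do the work, as an engineer would, in place of code of your own. Each camera call takes 0.05 s, during which the arm holds its last target. There are 200 camera calls.

## Working session

There is one attempt and no reset: what is moved stays moved. The work goes in short steps, Python scripts to look and compute and a tool call to move; the robot and the scene stay as the last step left them, time stands still between calls to the robot, and variables do not carry over. Pictures are saved under pics/ and viewed, about 8 in all and at most 12, crops included, and the job is handed in when it is done.

Besides the shell and the picture viewer there is one more tool, called as name([rows], argument=value, ...), one row to a line, values as JSON. drive_tool: Moves the arm, as the interface text tells. Its arguments: {"type":"object","properties":{"plan":{"type":"array","items":{"type":"array","items":{"type":"number"}}},"fingers":{"type":"number"}},"required":["plan"]}

```bash
mkdir -p pics
cat > h.py <<'E'
import numpy as np, cv2
from plant import status, viewer, manip
def cam(n):
    c=viewer.calibration(n); f=200/np.tan(np.radians(c["vfov"])/2)
    R=cv2.Rodrigues(np.array(c["rvec"],float))[0]; t=np.array(c["tvec"],float).ravel()
    return c,f,R,t
def ray(n,u,v,C=None):
    c,f,R,t=C or cam(n)
    d=np.array([(u-c["cx"])/f,(v-c["cy"])/f]); s=d.copy()
    for _ in range(20): s=d/(1+c["k1"]*(s@s))
    return -R.T@t, R.T@np.array([*s,1.])
def onz(n,u,v,z,C=None):
    o,d=ray(n,u,v,C); return o+d*(z-o[2])/d[2]
def tri(rs):
    A=np.zeros((3,3));b=np.zeros(3)
    for o,d in rs:
        d=d/np.linalg.norm(d);P=np.eye(3)-np.outer(d,d);A+=P;b+=P@o
    x=np.linalg.solve(A,b)
    return x,[np.linalg.norm(np.cross(x-o,d/np.linalg.norm(d))) for o,d in rs]
def proj(n,p,C=None):
    c,f,R,t=C or cam(n); q=R@np.asarray(p)+t; s=q[:2]/q[2]; s=s*(1+c["k1"]*(s@s))
    return f*s+[c["cx"],c["cy"]]
E
python3 - <<'E'
from h import *
print(status.state())
for n in("scene","top","wrist"):
    c,f,R,t=cam(n);print(n,c,f,-R.T@t,R[2])
    cv2.imwrite(f"pics/{n}0.png",viewer.grab_frame(n))
E
```

```text
{'time': 0.0, 'joint_pos': array([ 1.22498593e+00,  5.33554466e-02,  1.61429128e+00,  6.75515496e-06,
        1.47601849e+00, -1.18994043e-01]), 'joint_vel': array([-1.66415152e-03, -1.73985261e-03, -8.66814922e-05,  1.50762680e-03,
       -1.05683077e-04,  7.36790266e-04]), 'joint_efforts': array([ 9.83674181e-04, -3.93699217e+01, -3.70167661e+01, -2.14666863e-05,
        7.20098469e-03, -2.41951687e-05]), 'tool_pos': array([0.14034006, 0.60843263, 0.24706549]), 'tool_rot': array([ 0.70239297,  0.07930758,  0.70273513, -0.0807326 ]), 'contact_force': array([-0.28688084,  0.43966128, -0.72209593]), 'ft_torque': array([ 0.00168339,  0.0073091 , -0.0339663 ]), 'gripper_width': 0.9996288130121437}
scene {'vfov': 56.56565614716679, 'cx': 315.54605248714086, 'cy': 190.2506151640245, 'k1': -0.05909404892110959, 'rvec': array([ 1.15436853,  2.26703307, -1.04663711]), 'tvec': array([ 0.32748293, -0.15696983,  1.11440776])} 371.7071480219786 [0.96573955 0.28903872 0.59799079] [-0.62112792 -0.4436609  -0.64603801]
top {'vfov': 55.56783097428786, 'cx': 310.1693215571962, 'cy': 196.03313951593827, 'k1': -0.03418847863210907, 'rvec': array([ 2.15290912, -2.16274472,  0.14108094]), 'tvec': array([-0.03053912,  0.5502882 ,  0.8459836 ])} 379.5920122446195 [ 0.43890713 -0.02930787  0.90881218] [ 0.12627163 -0.0042446  -0.99198662]
wrist {'vfov': 65.35783625777373, 'cx': 323.25616452424924, 'cy': 199.3916987657798, 'k1': -0.06083159501860849, 'rvec': array([-2.25732462, -1.79781499, -0.27691384]), 'tvec': array([-0.62449434, -0.04015731,  0.37939523])} 311.78430147701613 [0.06512968 0.62672872 0.37217707] [ 0.29553293 -0.07029209 -0.95274304]
```

View pics/scene0.png

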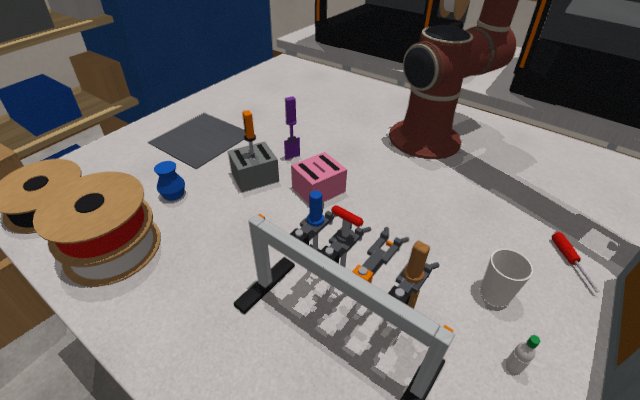

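View pics/top0.png

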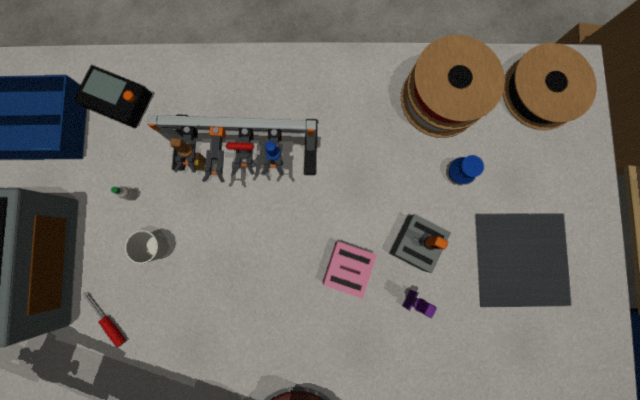

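The scene image shows the scraper in the grey caddy at about (249,125) and the empty orange-bracket hook at about (375,260). In the top view they are at (435,242) and (215,150). I'll zoom in on all of these in one composite.

Run:
```python
from h import *
s=cv2.imread("pics/scene0.png");t=cv2.imread("pics/top0.png")
def z(i,x,y,w,h,k):return cv2.resize(i[y:y+h,x:x+w],None,fx=k,fy=k,interpolation=cv2.INTER_CUBIC)
o=np.zeros((600,800,3),np.uint8)
o[0:300,0:480]=z(t,165,115,120,75,4)      # top rack
o[0:300,480:780]=z(t,385,205,75,75,4)     # top caddy
o[300:600,0:480]=z(s,290,190,160,100,3)   # scene rack
o[300:600,480:780]=z(s,220,100,75,100,3)[:, :300] if False else cv2.copyMakeBorder(z(s,220,100,75,100,3),0,0,0,75,cv2.BORDER_CONSTANT)
cv2.imwrite("pics/comp1.png",o)
for n,i in(("scene",s),("top",t)):
    m=cv2.inRange(cv2.cvtColor(i,cv2.COLOR_BGR2HSV),(5,170,90),(18,255,255))
    k,l,st,c=cv2.connectedComponentsWithStats(m)
    for a,b in zip(st[1:],c[1:]):
        if a[4]>12: print(n,a,b.round(1))
```

```text
scene [317   0   2  21  41] [317.5   9.8]
scene [425   0   7  27  76] [428.1  13.3]
scene [520   0  26  67 223] [532.6  32.7]
scene [243 111  11  28 202] [248.3 123.8]
scene [386 241   7   5  24] [388.5 243. ]
scene [353 265  20  18 121] [364.  273.8]
scene [444 325   9   6  20] [447.6 327.7]
top [123  91  10   9  76] [127.5  95. ]
top [210 127  13   9  71] [216.4 131.4]
top [241 164   6   3  13] [243.2 164.8]
top [434 237  14  12 112] [440.5 242.6]
```

View pics/comp1.png

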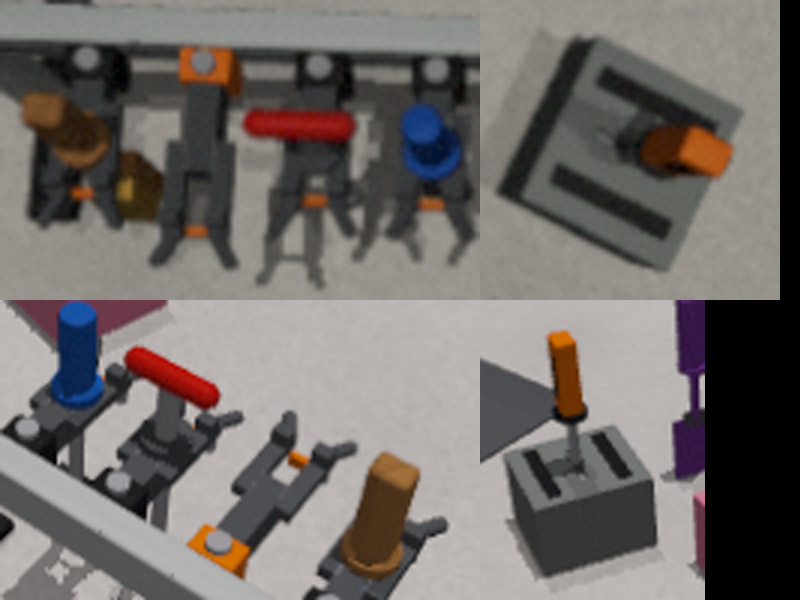

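Run:
```python
from h import *
C=cam("top");S=cam("scene")
T=lambda u,v,z:onz("top",165+u/4-.375,115+v/4-.375,z,C)
K=lambda u,v,z:onz("top",385+(u-480)/4-.375,205+v/4-.375,z,C)
q=np.array([K(*p,.07) for p in((596,38),(742,108),(666,270),(523,200))]);print("caddy",q.round(4),q.mean(0))
for a,b in((0,1),(3,2),(0,3),(1,2)):
    d=q[b]-q[a];print(np.linalg.norm(d),np.degrees(np.arctan2(d[1],d[0])))
print("handle top",K(706,153,.188), "slots",[ (K(*p,.07)) for p in((600,78),(715,128),(555,175),(668,228))])
# handle triangulated: centroid scene of handle top ~ (561+..)
sc=lambda u,v:(220+(u-480)/3-.33,100+(v-300)/3-.33)
rk=lambda u,v:(290+u/3-.33,190+(v-300)/3-.33)
print("tri top",tri([ray("scene",*sc(562,340),S),ray("top",385+(706-480)/4-.4,205+153/4-.4,C)]))
for n,u,v,z in(("bolt",203,62,.18),("gate",196,231,.165),("tipL",157,262,.175),("tipR",232,264,.175),("slotback",205,145,.175),("lipL",183,182,.175),("railfrontL",10,38,.2),("railfrontR",470,50,.2),("brush gate",83,193,.165),("drv gate",315,200,.165),("reamer gate",431,204,.165),("bolt brush",86,59,.18),("boltD",319,67,.18),("boltR",436,69,.18)):
    print(n,T(u,v,z).round(4))
P=lambda a,b:tri([ray("scene",*rk(*a),S),ray("top",165+b[0]/4-.4,115+b[1]/4-.4,C)])
print("gate",P((299,460),(196,231)));print("bolt",P((218,541),(203,62)))
print("tip +y?",P((348,452),(157,262)),P((290,418),(232,264)))
print("driver bar ends",P((210,395),(250,124)),P((133,355),(350,126)))
print("boltR",P((27,428),(436,69)),"boltD",P((118,482),(319,67)))
```

```text
caddy [[ 0.5042 -0.2626  0.07  ]
 [ 0.4649 -0.3426  0.07  ]
 [ 0.3769 -0.2964  0.07  ]
 [ 0.4154 -0.219   0.07  ]] [ 0.44033827 -0.28015009  0.07      ]
0.08908783704376506 -116.17605808257359
0.08639543781757199 -116.44819512728603
0.09886518348676607 153.8574757005414
0.09931049319838027 152.303243045659
handle top [ 0.44007471 -0.2802117   0.188     ] slots [array([ 0.48195009, -0.26398531,  0.07      ]), array([ 0.45394955, -0.32693591,  0.07      ]), array([ 0.42887155, -0.23711779,  0.07      ]), array([ 0.39959383, -0.29843263,  0.07      ])]
tri top (array([ 0.44006311, -0.28105838,  0.18518219]), [np.float64(0.00010494986474629371), np.float64(0.000104949864746326)])
bolt [0.6643 0.155  0.18  ]
gate [0.582  0.1598 0.165 ]
tipL [0.5647 0.176  0.175 ]
tipR [0.5635 0.1391 0.175 ]
slotback [0.6234 0.154  0.175 ]
lipL [0.6047 0.1644 0.175 ]
railfrontL [0.6708 0.2443 0.2   ]
railfrontR [0.6634 0.0211 0.2   ]
brush gate [0.6016 0.2172 0.165 ]
drv gate [0.5974 0.1006 0.165 ]
reamer gate [0.5951 0.0427 0.165 ]
bolt brush [0.6663 0.2134 0.18  ]
boltD [0.6614 0.0973 0.18  ]
boltR [0.66
[... 309 characters left out ...]
53156]), [np.float64(0.0006035790463050794), np.float64(0.0006035790463051622)]) (array([0.56431142, 0.14111302, 0.1689305 ]), [np.float64(0.0006546841464837511), np.float64(0.0006546841464837752)])
driver bar ends (array([0.62177411, 0.12166206, 0.22117155]), [np.float64(0.00019109748591450608), np.float64(0.0001910974859145149)]) (array([0.62029207, 0.07570849, 0.22087377]), [np.float64(0.000492953976510608), np.float64(0.0004929539765106348)])
boltR (array([0.66013515, 0.03946043, 0.17971916]), [np.float64(8.242886744142334e-05), np.float64(8.242886744140831e-05)]) boltD (array([0.66180179, 0.09735925, 0.17909074]), [np.float64(0.00018367299361458342), np.float64(0.00018367299361446914)])
```

```bash
cat >> h.py <<'E'
from scipy.spatial.transform import Rotation as Ro
def go(*wps):
    """wps: (x,y,z,jaw yaw deg) TCP targets; prints tool-frame shift and turn (units of 8 deg) from the current measured pose"""
    s=status.state(); w,x,y,z=s["tool_rot"]; R=Ro.from_quat([x,y,z,w]).as_matrix(); p=np.array(s["tool_pos"])
    jy=np.degrees(np.arctan2(R[1,1],R[0,1]))
    print("t",round(s["time"],2),"pos",p.round(4),"jaw",round(jy,2),"xaxis",R[:,0].round(4),"F",np.round(s["contact_force"],2),"T",np.round(s["ft_torque"],2),"w",round(s["gripper_width"],3),"q",np.round(s["joint_pos"],3))
    for a in wps:
        d=R.T@(np.array(a[:3])-p); t=-((a[3]-jy+90)%180-90)
        print("  ",a,"->",d.round(4),"turn",round(t/8,3))
E
python3 - <<'E'
from h import *
go((.45,.2,.30,-26.7),(.44,-.28,.30,-26.7))
s=status.state();print(s['tool_rot'])
E
```

```text
t 0.15 pos [0.1404 0.6086 0.2474] jaw 77.01 xaxis [-5.0e-04 -1.5e-03 -1.0e+00] F [ 0.24 -0.7  -0.33] T [ 0.01  0.01 -0.03] w 0.999 q [ 1.225  0.053  1.614 -0.     1.476 -0.119]
   (0.45, 0.2, 0.3, -26.7) -> [-0.0522 -0.3286  0.3935] turn -9.537
   (0.44, -0.28, 0.3, -26.7) -> [-0.0515 -0.7985  0.4917] turn -9.537
[ 0.70245398  0.07948205  0.70267601 -0.08054466]
```

drive_tool([
  [-0.055,-0.33,0.39,13],
  [-0.055,-0.33,0.39,13],
  [-0.055,-0.33,0.39,13],
  [-0.055,-0.33,0.39,13],
  [-0.055,-0.33,0.39,13],
  [-0.055,-0.33,0.39,13],
  [-0.055,-0.33,0.39,13],
  [-0.055,-0.33,0.39,13],
  [-0.055,-0.33,0.39,13],
  [-0.055,-0.33,0.39,13],
  [-0.055,-0.8,0.49,13],
  [-0.055,-0.8,0.49,13],
])

```text
time: 1.35
tool_pos: [0.4383, 0.1088, 0.3019]
tool_rot: [-0.372, -0.601, -0.372, 0.601]
contact_force: [1.5, -0.3, 0.0]
gripper_width: 0.998
```

Run:
```python
from h import *
go((.44,-.28,.30,-26.7))
```

```text
t 1.35 pos [0.4383 0.1088 0.3019] jaw -26.48 xaxis [-4.e-04 -1.e-04 -1.e+00] F [ 1.49 -0.32  0.03] T [-0.06 -0.02 -0.  ] w 0.998 q [ 0.078 -0.406  1.927 -0.     1.621  0.54 ]
   (0.44, -0.28, 0.3, -26.7) -> [0.0019 0.1749 0.3473] turn 0.028
```

drive_tool([
  [0.002,0.175,0.347,0],
  [0.002,0.175,0.347,0],
  [0.002,0.175,0.347,0],
  [0.002,0.175,0.347,0],
  [0.002,0.175,0.347,0],
  [0.002,0.175,0.347,0],
  [0.002,0.175,0.347,0],
  [0.002,0.175,0.347,0],
  [0.002,0.175,0.347,0],
  [0.002,0.175,0.347,0],
  [0.002,0.175,0.347,0],
], fingers=0.06)

```text
time: 2.45
tool_pos: [0.4424, -0.277, 0.2999]
tool_rot: [0.374, 0.6, 0.375, -0.6]
contact_force: [-0.7, 0.1, 0.7]
gripper_width: 0.703
```

Run:
```python
from h import *
go((.44,-.28,.2,-26.7))
i=viewer.grab_frame("wrist");C=cam("wrist")
print("predicted handle top px",proj("wrist",(.44,-.28,.188),C),"cam",-C[2].T@C[3])
cv2.imwrite("pics/w1.png",i)
m=cv2.inRange(cv2.cvtColor(i,cv2.COLOR_BGR2HSV),(5,170,90),(18,255,255))
k,l,st,c=cv2.connectedComponentsWithStats(m)
for a,b in zip(st[1:],c[1:]):
    if a[4]>30: print(a,b.round(1))
np.save("w1.npy",np.hstack([C[2].ravel(),C[3]]))
```

```text
t 2.45 pos [ 0.4424 -0.277   0.2999] jaw -26.08 xaxis [-3.e-04  6.e-04 -1.e+00] F [-0.65  0.06  0.72] T [-0.03 -0.03  0.05] w 0.703 q [-0.702 -0.222  1.786  0.     1.578 -0.247]
   (0.44, -0.28, 0.2, -26.7) -> [ 0.0999 -0.0008  0.0038] turn 0.077
predicted handle top px [321.76267044 207.4149536 ] cam [ 0.4773731  -0.20631402  0.42507402]
[313 192  22  27 564] [323.3 204.9]
```

View pics/w1.png

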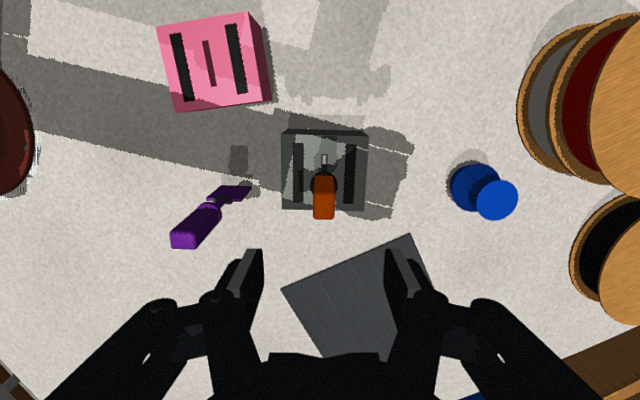

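Run:
```python
from h import *
C=cam("wrist");p=onz("wrist",323.7,205.5,.188,C);print(p)
a=onz("wrist",281.5,129,.07,C);print("caddy top far edge", a, onz("wrist",367,129,.07,C))
p=(p+np.array([.44,-.2805,.188]))/2
go((*p[:2],.22,-26.7),(*p[:2],.156-.002,-26.7))
```

```text
[ 0.44211519 -0.2792194   0.188     ]
caddy top far edge [ 0.42172718 -0.2134763   0.07      ] [ 0.50776886 -0.25543635  0.07      ]
t 2.5 pos [ 0.4425 -0.2768  0.3001] jaw -26.04 xaxis [ 0.e+00  3.e-04 -1.e+00] F [0.5  0.21 0.47] T [ 0.01  0.03 -0.02] w 0.701 q [-0.702 -0.222  1.786  0.     1.578 -0.247]
   (np.float64(0.4410575938924472), np.float64(-0.2798597017407972), 0.22, -26.7) -> [0.0801 0.     0.0034] turn 0.082
   (np.float64(0.4410575938924472), np.float64(-0.2798597017407972), 0.154, -26.7) -> [0.1461 0.     0.0035] turn 0.082
```

drive_tool([
  [0.04,0.0,0.0035,0.08],
  [0.08,0.0,0.0035,0.08],
  [0.11,0.0,0.0035,0.08],
  [0.13,0.0,0.0035,0.08],
  [0.146,0.0,0.0035,0.08],
  [0.146,0.0,0.0035,0.08],
  [0.146,0.0,0.0035,0.08],
])

```text
time: 3.2
tool_pos: [0.4414, -0.2808, 0.155]
tool_rot: [0.371, 0.602, 0.371, -0.602]
contact_force: [-0.3, 0.2, 1.0]
gripper_width: 0.701
```

drive_tool([
  [0,0,0,0],
  [0,0,0,0],
  [0,0,0,0],
  [0,0,0,0],
  [0,0,0,0],
  [0,0,0,0],
  [0,0,0,0],
  [0,0,0,0],
], fingers=0.0)

```text
time: 4.0
tool_pos: [0.4411, -0.2813, 0.1555]
tool_rot: [0.371, 0.602, 0.37, -0.602]
contact_force: [-1.2, 2.0, 6.0]
gripper_width: 0.206
```

Run:
```python
from h import *
go((.4411,-.28,.28,-26.7))
```

```text
t 4.0 pos [ 0.4411 -0.2813  0.1555] jaw -26.78 xaxis [ 5.e-04 -6.e-04 -1.e+00] F [-1.21  1.97  5.99] T [ 0.35  0.58 -0.1 ] w 0.206 q [-0.71  -0.117  1.937 -0.     1.32  -0.243]
   (0.4411, -0.28, 0.28, -26.7) -> [-0.1245 -0.0005 -0.0012] turn -0.01
```

drive_tool([
  [-0.01,0,0,0],
  [-0.03,0,0,0],
  [-0.055,0,0,0],
  [-0.085,0,0,0],
  [-0.115,0,0,0],
  [-0.13,0,0,0],
  [-0.13,0,0,0],
  [-0.13,0,0,0],
])

```text
time: 4.8
tool_pos: [0.4405, -0.2807, 0.283]
tool_rot: [-0.37, -0.602, -0.371, 0.602]
contact_force: [-0.5, 0.1, -2.4]
gripper_width: 0.207
```

Run:
```python
from h import *
go((.45,.16,.29,-2.0),(.51,.161,.29,-2.0))
s=viewer.grab_frame("scene");t=viewer.grab_frame("top")
cv2.imwrite("pics/scene1.png",s);cv2.imwrite("pics/top1.png",t)
p=status.state()["tool_pos"];C=cam("scene")
u=proj("scene",p,C).astype(int);print(u)
cv2.imwrite("pics/lift.png",cv2.resize(s[max(u[1]-60,0):u[1]+120,u[0]-90:u[0]+90],None,fx=3,fy=3,interpolation=cv2.INTER_CUBIC))
```

```text
t 4.8 pos [ 0.4405 -0.2807  0.283 ] jaw -26.77 xaxis [-1.1e-03  9.0e-04 -1.0e+00] F [-0.47  0.05 -2.4 ] T [-0.   -0.02  0.05] w 0.207 q [-0.71  -0.213  1.806 -0.     1.55  -0.243]
   (0.45, 0.16, 0.29, -2.0) -> [-0.0066 -0.1901 -0.3978] turn -3.096
   (0.51, 0.161, 0.29, -2.0) -> [-0.0067 -0.1369 -0.4257] turn -3.096
[242  72]
```

View pics/lift.png

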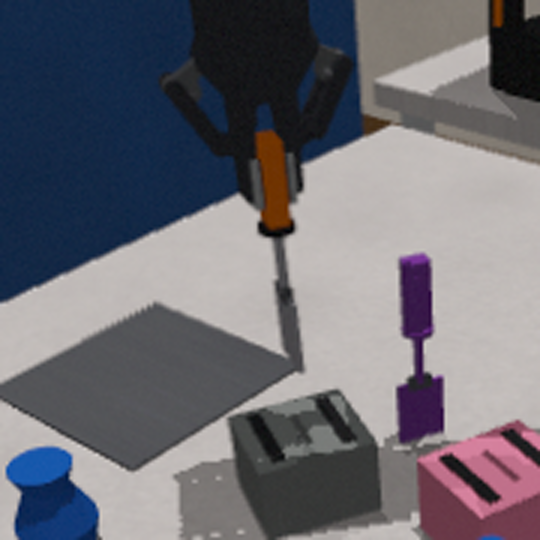

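drive_tool([
  [-0.01,-0.19,-0.4,-3.1],
  [-0.01,-0.19,-0.4,-3.1],
  [-0.01,-0.19,-0.4,-3.1],
  [-0.01,-0.19,-0.4,-3.1],
  [-0.01,-0.19,-0.4,-3.1],
  [-0.01,-0.19,-0.4,-3.1],
  [-0.01,-0.19,-0.4,-3.1],
  [-0.01,-0.19,-0.4,-3.1],
  [-0.01,-0.19,-0.4,-3.1],
  [-0.01,-0.19,-0.4,-3.1],
  [-0.01,-0.19,-0.4,-3.1],
  [-0.01,-0.19,-0.4,-3.1],
])

```text
time: 6.1
tool_pos: [0.451, 0.161, 0.2928]
tool_rot: [-0.491, -0.508, -0.491, 0.509]
contact_force: [0.4, 0.3, -0.5]
gripper_width: 0.202
```

Run:
```python
from h import *
go((.50,.161,.2265,-2.0))
```

```text
t 6.1 pos [0.451  0.161  0.2928] jaw -2.01 xaxis [-2.1e-03 -8.0e-04 -1.0e+00] F [ 0.38  0.32 -0.54] T [-0.04 -0.03  0.  ] w 0.202 q [ 0.188 -0.329  1.884 -0.     1.588  0.223]
   (0.5, 0.161, 0.2265, -2.0) -> [ 0.0662  0.0491 -0.0018] turn -0.001
```

drive_tool([
  [0.02,0.015,0,0],
  [0.045,0.035,0,0],
  [0.066,0.049,-0.001,0],
  [0.066,0.049,-0.001,0],
  [0.066,0.049,-0.001,0],
])

```text
time: 6.6
tool_pos: [0.5001, 0.1598, 0.2277]
tool_rot: [-0.49, -0.508, -0.491, 0.51]
contact_force: [-1.0, 0.2, -1.5]
gripper_width: 0.204
```

Run:
```python
from h import *
go((.555,.159,.2265,-2.0))
o=np.zeros((560,800,3),np.uint8)
s=viewer.grab_frame("scene");t=viewer.grab_frame("top");w=viewer.grab_frame("wrist")
for n,i in(("scene",s),("top",t),("wrist",w)): cv2.imwrite(f"pics/{n}2.png",i)
p=status.state()["tool_pos"]
print(p, "top",proj("top",p),"scene",proj("scene",p),"scene collar",proj("scene",p-[0,0,.0375]),"blade bot",proj("scene",p-[0,0,.1475]))
z=lambda i,x,y,w,h,k:cv2.resize(i[y:y+h,x:x+w],None,fx=k,fy=k,interpolation=cv2.INTER_CUBIC)
o[:,:400]=z(s,340,150,100,140,4)
o[:280,400:]=z(t,165,115,100,70,4)
o[280:530,400:]=cv2.resize(w,(400,250))
cv2.imwrite("pics/comp2.png",o)
```

```text
t 6.6 pos [0.5001 0.1598 0.2277] jaw -2.09 xaxis [-1.9e-03 -3.0e-04 -1.0e+00] F [-1.02  0.16 -1.48] T [-0.03 -0.05 -0.06] w 0.204 q [ 0.167 -0.174  1.865 -0.     1.453  0.204]
   (0.555, 0.159, 0.2265, -2.0) -> [ 0.0011  0.0549 -0.0012] turn -0.011
[0.5007653  0.16070928 0.22984631] top [202.92705587 210.04966214] scene [420.72593972 183.78830291] scene collar [416.4193839  201.47040492] blade bot [405.43167821 246.04140682]
```

View pics/comp2.png

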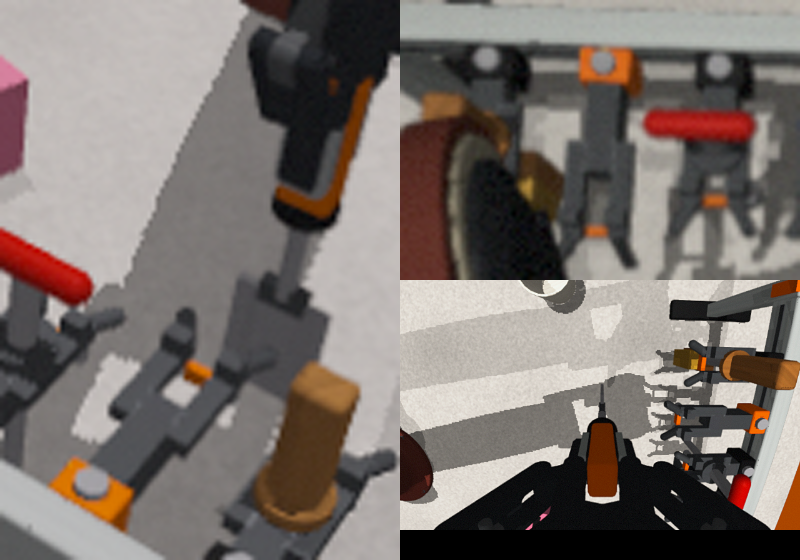

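Scraper is held upright before the hook: the collar underside is at scene px (415,204), as predicted. The wrist view shows both the neck and the hook, so I'll measure the lateral alignment there.

Run:
```python
from h import *
w=cv2.imread("pics/wrist2.png")
cv2.imwrite("pics/w2c.png",cv2.resize(w[150:330,290:610],None,fx=2.5,fy=2.5,interpolation=cv2.INTER_CUBIC))
ps=[]
for _ in range(4): viewer.grab_frame("top");ps.append(status.state()["tool_pos"])
print(np.mean(ps,0),np.std(ps,0)); p=np.mean(ps,0)
for z in(.0375,.06,.08,.1475): print(z,proj("wrist",p-[0,0,z]))
```

```text
[0.50063983 0.16100812 0.22958779] [8.02348831e-05 9.56676587e-05 2.41358773e-04]
0.0375 [322.31328205 243.76934962]
0.06 [322.36753537 228.35408246]
0.08 [322.40704684 217.16937255]
0.1475 [322.50172523 190.5090149 ]
```

View pics/w2c.png

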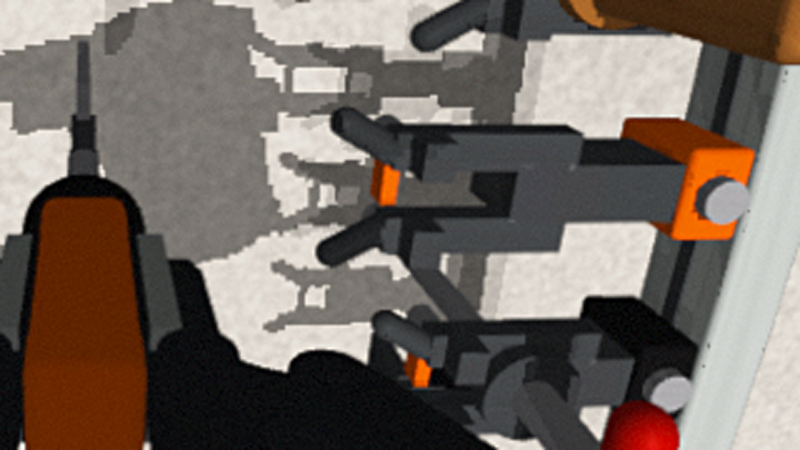

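Run:
```python
from h import *
C=cam("wrist");W=lambda u,v,z:onz("wrist",290+u/2.5-.3,150+v/2.5-.3,z,C).round(4)
print("cam",-C[2].T@C[3])
print("tips",W(345,120,.172),W(330,250,.172),"gate",W(384,184,.161),"slot edges",W(460,176,.175),W(440,217,.175),"slot back top",W(520,170,.175),W(514,217,.175),"bolt",W(720,200,.18))
```

```text
cam [0.50358982 0.23945931 0.35424521]
tips [0.5663 0.1802 0.172 ] [0.5649 0.1446 0.172 ] gate [0.5821 0.1581 0.161 ] slot edges [0.5957 0.1654 0.175 ] [0.5918 0.1543 0.175 ] slot back top [0.6111 0.1664 0.175 ] [0.6114 0.1535 0.175 ] bolt [0.663  0.1581 0.18  ]
```

drive_tool([
  [0.003,0.01,-0.001,0],
  [0.003,0.025,-0.001,0],
  [0.003,0.042,-0.001,0],
  [0.003,0.058,-0.001,0],
  [0.003,0.068,-0.001,0],
  [0.003,0.07,-0.001,0],
  [0.003,0.07,-0.001,0],
  [0.003,0.07,-0.001,0],
])

```text
time: 7.75
tool_pos: [0.57, 0.1597, 0.225]
tool_rot: [-0.491, -0.508, -0.492, 0.509]
contact_force: [-0.3, 0.2, -1.2]
gripper_width: 0.207
```

Run:
```python
from h import *
t=viewer.grab_frame("top");s=viewer.grab_frame("scene")
cv2.imwrite("pics/scene3.png",s)
go((.60,.159,.2265,-2.0))
```

```text
t 7.85 pos [0.5699 0.1597 0.2251] jaw -1.95 xaxis [-1.e-04 -0.e+00 -1.e+00] F [-0.49  0.64 -1.78] T [-0.02  0.06 -0.01] w 0.203 q [ 0.148 -0.01   1.716  0.     1.436  0.182]
   (0.6, 0.159, 0.2265, -2.0) -> [-0.0014  0.0301 -0.0003] turn 0.006
```

drive_tool([
  [-0.0015,0.003,0,0],
  [-0.0015,0.006,0,0],
  [-0.0015,0.009,0,0],
  [-0.0015,0.012,0,0],
  [-0.0015,0.014,0,0],
  [-0.0015,0.016,0,0],
  [-0.0015,0.018,0,0],
  [-0.0015,0.02,0,0],
  [-0.0015,0.022,0,0],
  [-0.0015,0.022,0,0],
])

```text
time: 8.85
tool_pos: [0.5927, 0.1584, 0.2263]
tool_rot: [-0.492, -0.508, -0.491, 0.509]
contact_force: [-3.0, -3.2, -3.3]
gripper_width: 0.2
```

Run:
```python
from h import *
t=viewer.grab_frame("top");s=viewer.grab_frame("scene")
cv2.imwrite("pics/scene4.png",s)
go((.606,.159,.2265,-2.0))
```

```text
t 8.95 pos [0.5927 0.1584 0.2263] jaw -1.98 xaxis [ 6.e-04 -1.e-03 -1.e+00] F [-2.09 -2.61 -3.75] T [-0.64  0.52 -0.01] w 0.2 q [ 1.400e-01  4.000e-02  1.663e+00 -1.000e-03  1.438e+00  1.750e-01]
   (0.606, 0.159, 0.2265, -2.0) -> [-0.0002  0.0133 -0.0011] turn 0.002
```

drive_tool([
  [0,0.001,0.0007,0],
  [0,0.002,0.0007,0],
  [0,0.003,0.0007,0],
  [0,0.004,0.0007,0],
  [0,0.005,0.0007,0],
  [0,0.006,0.0007,0],
  [0,0.007,0.0007,0],
  [0,0.007,0.0007,0],
])

```text
time: 9.75
tool_pos: [0.6002, 0.1576, 0.227]
tool_rot: [0.492, 0.509, 0.491, -0.508]
contact_force: [-1.3, -3.7, -2.1]
gripper_width: 0.203
```

Run:
```python
from h import *
go((.606,.159,.2265,-2.0))
```

```text
t 9.75 pos [0.6002 0.1576 0.227 ] jaw -1.98 xaxis [ 2.4e-03 -6.0e-04 -1.0e+00] F [-1.27 -3.73 -2.06] T [-0.83  0.03 -0.03] w 0.203 q [ 1.370e-01  5.500e-02  1.647e+00 -1.000e-03  1.438e+00  1.720e-01]
   (0.606, 0.159, 0.2265, -2.0) -> [ 0.0005  0.0057 -0.0016] turn 0.003
```

drive_tool([
  [0,0.001,0,0],
  [0,0.002,0,0],
  [0,0.003,0,0],
  [0,0.003,0,0],
])

```text
time: 10.15
tool_pos: [0.6026, 0.1585, 0.2268]
tool_rot: [0.491, 0.509, 0.492, -0.508]
contact_force: [0.4, 0.3, -0.6]
gripper_width: 0.205
```

drive_tool([
  [0,0.0005,0,0],
  [0,0.001,0,0],
  [0,0.0015,0,0],
  [0,0.0015,0,0],
])

```text
time: 10.55
tool_pos: [0.6039, 0.1578, 0.2266]
tool_rot: [0.491, 0.509, 0.491, -0.508]
contact_force: [0.0, -0.2, -1.4]
gripper_width: 0.2
```

drive_tool([
  [0,0.0005,0,0],
  [0,0.001,0,0],
  [0,0.001,0,0],
])

```text
time: 10.85
tool_pos: [0.6049, 0.1577, 0.2267]
tool_rot: [0.491, 0.509, 0.491, -0.508]
contact_force: [-0.2, -0.9, -1.7]
gripper_width: 0.201
```

drive_tool([
  [0,0.0005,0,0],
  [0,0.001,0,0],
  [0,0.001,0,0],
])

```text
time: 11.15
tool_pos: [0.6059, 0.1577, 0.2266]
tool_rot: [0.491, 0.509, 0.491, -0.509]
contact_force: [-0.3, -0.0, -1.2]
gripper_width: 0.206
```

drive_tool([
  [0,0.0005,0,0],
  [0,0.001,0,0],
  [0,0.001,0,0],
])

```text
time: 11.45
tool_pos: [0.6064, 0.1577, 0.2266]
tool_rot: [-0.491, -0.508, -0.492, 0.509]
contact_force: [-2.5, 0.5, 0.0]
gripper_width: 0.203
```

drive_tool([
  [0,0.0005,0,0],
  [0,0.0005,0,0],
  [0,0.0005,0,0],
])

```text
time: 11.75
tool_pos: [0.6066, 0.1577, 0.2266]
tool_rot: [-0.491, -0.508, -0.492, 0.509]
contact_force: [-5.1, -0.5, 2.6]
gripper_width: 0.207
```

drive_tool([
  [0,-0.001,0,0],
  [0,-0.001,0,0],
  [0.002,-0.001,0,0],
  [0.004,-0.001,0,0],
  [0.006,-0.001,0,0],
  [0.008,-0.001,0,0],
  [0.01,-0.001,0,0],
  [0.01,-0.001,0,0],
])

```text
time: 12.55
tool_pos: [0.6063, 0.1577, 0.216]
tool_rot: [-0.491, -0.508, -0.491, 0.509]
contact_force: [-1.9, 0.3, -1.9]
gripper_width: 0.204
```

drive_tool([
  [0.001,0,0,0],
  [0.002,0,0,0],
  [0.002,0,0,0],
])

```text
time: 12.85
tool_pos: [0.6063, 0.1577, 0.2145]
tool_rot: [-0.491, -0.508, -0.491, 0.509]
contact_force: [-2.1, 0.0, 0.0]
gripper_width: 0.202
```

drive_tool([
  [0.0007,0,0,0],
  [0.0014,0,0,0],
  [0.0014,0,0,0],
])

```text
time: 13.15
tool_pos: [0.6063, 0.1577, 0.2132]
tool_rot: [-0.491, -0.508, -0.491, 0.509]
contact_force: [-3.1, 0.1, -0.5]
gripper_width: 0.202
```

drive_tool([
  [0.0005,-0.0003,0,0],
  [0.001,-0.0003,0,0],
  [0.001,-0.0003,0,0],
])

```text
time: 13.45
tool_pos: [0.6063, 0.1577, 0.2126]
tool_rot: [0.492, 0.509, 0.491, -0.508]
contact_force: [-2.5, 0.1, 0.8]
gripper_width: 0.199
```

drive_tool([
  [0.0005,0,0,0],
  [0.001,0,0,0],
  [0.001,0,0,0],
])

```text
time: 13.75
tool_pos: [0.6063, 0.1577, 0.2126]
tool_rot: [0.492, 0.509, 0.491, -0.508]
contact_force: [-5.0, -0.0, 5.7]
gripper_width: 0.206
```

Run:
```python
from h import *
s=viewer.grab_frame("scene");w=viewer.grab_frame("wrist")
go()
o=np.zeros((600,800,3),np.uint8)
z=lambda i,x,y,w,h,k:cv2.resize(i[y:y+h,x:x+w],None,fx=k,fy=k,interpolation=cv2.INTER_CUBIC)
o[:,:500]=z(s,320,170,125,150,4)
o[:250,500:]=z(w,240,150,150,125,2)
cv2.imwrite("pics/comp3.png",o)
```

```text
t 13.85 pos [0.6063 0.1577 0.2126] jaw -1.96 xaxis [ 9.e-04  0.e+00 -1.e+00] F [-5.09 -0.9   6.11] T [-0.13  0.89  0.06] w 0.204 q [ 0.136  0.079  1.645 -0.     1.416  0.17 ]
```

View pics/comp3.png

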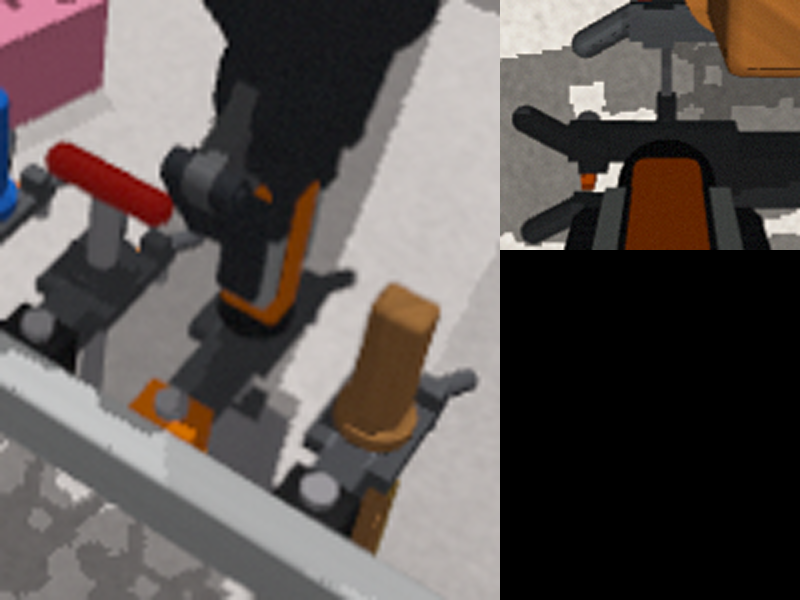

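drive_tool([
  [-0.0005,-0.0005,0,0],
  [-0.0005,-0.0005,0,0],
])

```text
time: 14.05
tool_pos: [0.6062, 0.1577, 0.2126]
tool_rot: [0.492, 0.509, 0.491, -0.508]
contact_force: [-2.1, -0.1, 4.0]
gripper_width: 0.205
```

drive_tool([
  [0,0,0,0],
  [0,0,0,0],
  [0,0,0,0],
  [0,0,0,0],
  [0,0,0,0],
  [0,0,0,0],
], fingers=0.042)

```text
time: 14.65
tool_pos: [0.6056, 0.1577, 0.2116]
tool_rot: [0.491, 0.509, 0.491, -0.509]
contact_force: [-0.8, -0.5, -0.4]
gripper_width: 0.487
```

drive_tool([
  [-0.005,0,0,0],
  [-0.015,0,0,0],
  [-0.03,0,0,0],
  [-0.05,0,0,0],
  [-0.08,0,0,0],
  [-0.11,0,0,0],
  [-0.14,0,0,0],
  [-0.14,0,0,0],
  [-0.14,-0.05,0,0],
  [-0.14,-0.1,0,0],
  [-0.14,-0.12,0,0],
  [-0.14,-0.12,0,0],
])

```text
time: 15.85
tool_pos: [0.4838, 0.1622, 0.3527]
tool_rot: [0.492, 0.509, 0.491, -0.508]
contact_force: [0.1, -0.5, -1.0]
gripper_width: 0.491
```

Run:
```python
from h import *
s=viewer.grab_frame("scene");t=viewer.grab_frame("top")
go()
o=np.zeros((600,800,3),np.uint8)
z=lambda i,x,y,w,h,k:cv2.resize(i[y:y+h,x:x+w],None,fx=k,fy=k,interpolation=cv2.INTER_CUBIC)
o[:,:480]=z(s,290,170,160,200,3)
o[:300,480:]=z(t,175,100,80,75,4)
cv2.imwrite("pics/comp4.png",o)
```

```text
t 15.95 pos [0.4858 0.1619 0.3523] jaw -1.96 xaxis [ 1.7e-03  1.0e-04 -1.0e+00] F [-0.41 -0.01 -0.03] T [0.04 0.01 0.05] w 0.491 q [ 0.176 -0.261  1.733 -0.     1.668  0.21 ]
```

View pics/comp4.png

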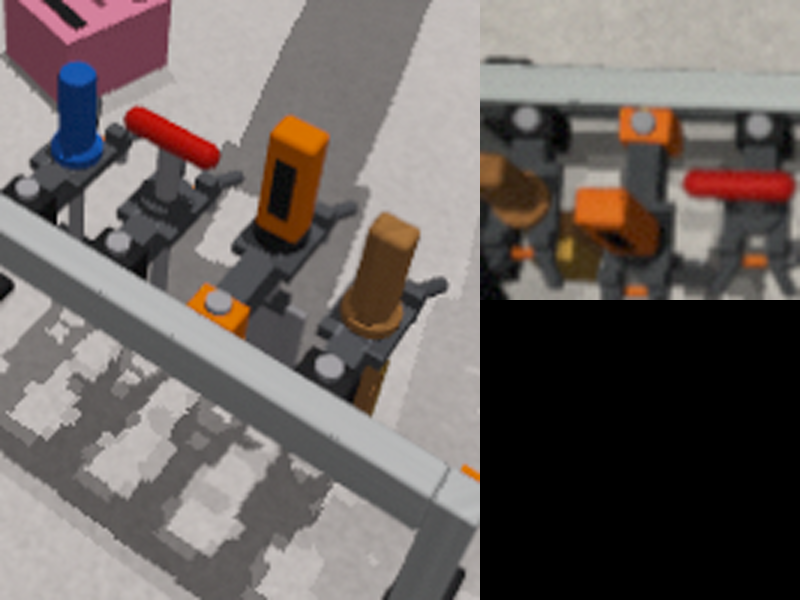

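The scraper hangs upright on the orange-bracket hook. The gate is shut in front of the neck (top view, about (213,172)), and the neighbours haven't visibly moved. I'll hand it in.

Run:
```python
from h import *
a=cv2.imread("pics/scene0.png");b=viewer.grab_frame("scene")
for n,(x,y,w,h),lo,hi in(("blue",(300,185,30,45),(105,150,60),(125,255,255)),("red",(325,200,45,35),(0,170,90),(4,255,255)),("brush",(400,235,35,70),(10,90,70),(18,200,255))):
    print(n,[cv2.moments(cv2.inRange(cv2.cvtColor(i[y:y+h,x:x+w],cv2.COLOR_BGR2HSV),lo,hi),True) and (lambda m:(round(m["m10"]/m["m00"],2),round(m["m01"]/m["m00"],2)))(cv2.moments(cv2.inRange(cv2.cvtColor(i[y:y+h,x:x+w],cv2.COLOR_BGR2HSV),lo,hi),True)) for i in(a,b)])
print(manip.job_done())
```

```text
blue [(15.32, 24.16), (15.32, 24.16)]
red [(22.18, 15.19), (22.08, 15.28)]
brush [(16.68, 31.36), (16.16, 31.29)]
the job is handed in; nothing more can be done
None
```

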